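# Hold the label reader's shutter half open

## Task

On the repair bench a canister stands in the ring of the label reader: turn it so that it stands in that ring with its label squarely facing the reader's window, and let go of it. Then slide the reader's spring-loaded shutter from shut to half open, never running it right to its fully open stop, and finish while still holding it there, at the long middle tick: do not let go at the end. Leave everything else on the bench where it is.

Things in the scene. Friction and masses are not known exactly. Their poses are not given: they have to be found in the camera images.
- reader: label reader, fixed to the bench at a varying place and yaw: steel base plate (x -105 to 130, y -100 to 100 mm, 8 thick) with a grey housing (x 50 to 130, y -100 to 100 mm, top at 100). Its front face (x = 50, looking along -x) has the window. Origin on the bench, z up. White ticks on the housing's top by the front edge: y = 0 (shut, short), 30 (half, long), 60 mm (fully open, short)
- nest (a point): centre of the locating ring (inner diameter 60 mm, outer about 70 mm, rising 5 mm above the base plate) on top of the base plate, at x -55, y 0, z 8 mm in the reader's frame; same axes as the reader, so its +x points to the window
- window (a point): middle of the reader's window, on the housing's front face 105 mm from the nest's centre (reader's x 50, y 0, z 50 mm); hidden behind the steel shutter while that is shut
- canister: loose aluminium canister with black lid, 54 mm in diameter and 95 mm tall, 0.13 to 0.25 kg, standing in the ring with 3 mm of play. Origin at the centre of its underside, z up. Its own +x axis points to its label side; a raised metal rib on the lid (5 mm high, 8 mm wide) runs from near the middle to the rim on the label side
- label (a point): middle of the canister's label, a white barcode patch 24 mm wide and 40 mm high on one side of the canister, at the canister's x 27, z 36 mm
- shutter (a joint): position of the reader's sliding steel shutter, a 70 by 72 mm plate before the window, moved by its upright tab: 0 shut (its spring keeps it there), 0.03 half open, 0.06 m fully open at the stop; grows along the reader's +y. The spring pushes it shut with about 4 N at 0, 8 N at half and 12 N fully open, and shuts it when let go
- tab (a point): middle of the top of the shutter's upright steel tab, 138 mm above the bench; it moves with the shutter. The tab is 14 mm wide along the reader's y (the slide direction), 10 mm along x, and stands 38 mm clear above the housing's top (the housing's front face is 7 mm behind the tab's middle)
- oiler: bystander: small white plastic bottle, 36 mm in diameter, 95 mm tall, standing beside the reader; origin at the centre of its underside
- screwdriver: bystander: blue-handled screwdriver, 180 mm long, lying beside the reader; origin at the underside of its middle, its x axis along it
- screw_jar: bystander: glass jar with metal lid, 72 mm in diameter, 80 mm tall; origin at the centre of its underside
- tape: bystander: grey ring-shaped roll of tape, 90 mm in diameter, 22 mm high, lying flat; origin at the centre of its underside
- meter: bystander: orange hand meter, 150 by 75 by 34 mm, lying; origin at the centre of its underside
- pliers: bystander: red-handled pliers about 190 mm long, lying; origin at their pivot, on the bench
Things that resemble listed ones, but are neither listed nor needed, are in the scene too. What is meant by the canister is not pink or yellow, and is the smaller of those in its own colour.

How it is judged (in metres and radians):
On the way:
1. the canister stands in its ring with its label facing the window, let go, while the shutter is still shut (angle between the x axis of canister and the x axis of reader, either way round below 0.25 rad and x of label in the frame of nest above 0.018 m and horizontal distance between canister and nest below 0.007 m and z of canister in the frame of nest below 0.003 m and angle between canister's own z axis and vertical below 0.08 rad and contact force between the fingers and canister below 0.1 N and linear speed of canister below 0.02 m/s and value of joint shutter below 0.005 m), for 0.3 s.
At the end, for the whole second after the job is handed in: The gripper's fingers hold the shutter still (contact force over 3 N) at half travel, 30 mm open within 5 mm; the canister stands upright and untouched in its ring (within 7 mm of its centre, at rest on the plate) with its label facing the window within 0.25 rad (angle between the x axis of canister and the x axis of reader, either way round below 0.25 rad and x of label in the frame of nest above 0.018 m and horizontal distance between canister and nest below 0.007 m and z of canister in the frame of nest below 0.003 m and angle between canister's own z axis and vertical below 0.08 rad and contact force between the fingers and canister below 0.1 N and linear speed of canister below 0.02 m/s and value of joint shutter between 0.025 and 0.035 m and velocity of joint shutter between -0.005 and 0.005 m/s and contact force between the fingers and shutter above 3 N and contact force between canister and shutter below 0.1 N); the arm keeps its last pose, push and grip.
It fails at once if the shutter is run to its fully open stop (over 56 mm) (value of joint shutter above 0.056 m).
It fails at once if a bystander is moved by more than 30 mm (distance of any of oiler, screwdriver, screw_jar, tape, meter, pliers from where it was at the start of the episode above 0.03 m).
It also fails if it takes over 48 s, if anything falls off the work surface, if the arm or the gripper's body presses on something with over 40 N, if the wrist force passes 120 N, or if a joint passes its speed limit or range.

## Robot

A 6-joint arm with a two-finger parallel gripper is mounted at the origin on the work surface. World frame = base frame: x ahead of the robot, y to its left, z up, the work surface at z = 0. Lengths are in mm, angles in rad, forces in N, time in s.
With the tool pointing down it reaches from about 275 to 750 mm from the base axis. Payload 10.2 kg.
Tool frame: the origin (TCP) lies between the finger pads; the fingertips stand 8 mm ahead of it and the grasp point (between the pads) lies 11 mm behind it; z points along the fingers, y is the direction in which the jaws open and shut (so a half turn about z gives the same grasp; the last joint's range is limited). The gripper opens to 88 mm and grips with 3 to 60 N. Pads are 18 mm wide; open, the fingers measure 123 mm over their backs; the gripper's body (75 mm by 187 mm) begins 45 mm behind the grasp point.
Start: joints at [0.89, 0.313, 1.498, -0, 1.331, -0.223], TCP at [232.05, 470.939, 211.02] pointing down, gripper open.
Joint ranges: [-2.94, 2.94], [-0.97, 2.17], [0.19, 2.56], [-1.23, 4.37], [0.02, 3.11], [-2.88, 2.88]. Speed limits (rad/s): [2.39, 2.39, 3.01, 3.14, 3.14, 3.14].

## Interface

Orientations are given as a unit quaternion [w, x, y, z].
In Python, from workcell import r gives the robot as it stands.
- The arm moves only by the tool arm_command, never from a script. Its argument "series" is a list that holds one entry, the list of rows, each a list of 7 numbers: the turn, a rotation vector about the world's x, y, z in rad, then the shift along the world's x, y, z in m, then the finger opening in m, from 0 to 0.0881. In form: [[[wx, wy, wz, x, y, z, fingers], ...]]. A call has 1 to 8 rows; each row shifts and turns the pose as measured when the row begins; what a row does not reach is not made up. A row lasts 1/10 s, in which the tool goes at most 50 mm and 8.59 degrees, less where a joint would pass 70% of its speed; a pose out of reach is approached as far as the arm can. A call with a gripper value outside its range is refused whole. The fingers move at their own pace and stop on an object; "squeeze" is the grip in N (left out, the last holds). Time passes only in rows, so rows that do not move let the fingers close. It gives the time, the measured TCP pose, the force and the opening at its end, in the units of the state.
- r.get_obs(): the state, without advancing time (a new reading comes with each control period).
- r.get_image(name): name is "side" or "top"; returns (picture, depth): 400x640x3 uint8, red, green, blue; 400x640 float32, mm along the optical axis (not along the pixel's ray), 0 where there is no reading.
- r.camera_info(name): a dict with "vfov" (degrees; the focal length in pixels is half the picture's height over the tangent of half this angle, whatever the lens; pixels are square), "cx", "cy" (the principal point, pixels), "k1" (the pictures are not rectified: a ray, as slopes to the right and down, at radius r is drawn at 1 + k1 r^2 times it, then the intrinsics apply), "R" (3x3) and "t" (3): a world point X has camera coordinates R X + t. Camera axes: x right, y down, z forward; pixel columns grow to the right and rows downward; lengths in mm; the calibration is good to about 2 mm. A picture is of the moment at which its call begins. camera_info takes no time and is no camera call.
- r.close_job(): hands the job in, once; it reports no verdict.
Trained networks look in the newest picture that a camera, given by its name, has taken for a name from the list of things; names that differ only in an ending like _2 or _b are one class to them, and where a whole thing is asked for, a point or a joint stands for the part that bears it (a point fixed in the world has none). Each returns a list of dicts, best first, with "p" (0 to 1); they miss things now and then, are a little off and sometimes report something else, mostly with a low value. They report only what shows in the picture. A call takes as long as a camera call. They do not tell look-alikes from the thing itself.
- r.regions_of(camera, target): "region" (400x640 bool, what is visible of it) and "extent" ([left, top, width, height] in pixels, round what is visible of it).
The state is a dict: "clock": time; "joint_pos": joint angles; "qd": joint speeds; "tau": joint torques, N m; "position": TCP position; "orientation": TCP orientation; "force": force on the tool from outside, world axes, zero at the start; "wrist_torque": the same for the moment, N m; "finger_gap": finger opening in mm.
Only numpy, scipy, OpenCV 4.12 (cv2) and the standard library are available. Lean on these libraries where they do the work, as an engineer would, in place of code of your own. Each camera call takes 0.05 s, during which the arm holds its last target. There are 200 camera calls.

## Working session

There is one attempt and no reset: what is moved stays moved. The work goes in short steps, Python scripts to look and compute and a tool call to move; the robot and the scene stay as the last step left them, time stands still between calls to the robot, and variables do not carry over. Pictures are saved under pics/ and viewed, about 8 in all and at most 12, crops included, and the job is handed in when it is done.

Besides the shell and the picture viewer there is one more tool, called after "Request:" as name(argument=value, ...) on one line, values as JSON. arm_command: Moves the arm, as the interface text tells. Its arguments: {"type":"object","properties":{"series":{"type":"array","items":{"type":"array","items":{"type":"array","items":{"type":"number"}}}},"squeeze":{"type":"number"}},"required":["series"]}

```bash
mkdir -p pics; ls
cat > h.py <<'E'
import numpy as np, cv2
from workcell import r
def K(n):
    c=r.camera_info(n); f=200/np.tan(np.radians(c["vfov"])/2)
    return c,f
def pts(n,d,uv):
    "pixels (N,2) + depth -> world points"
    c,f=K(n); uv=np.asarray(uv,float).reshape(-1,2)
    M=np.array([[f,0,c["cx"]],[0,f,c["cy"]],[0,0,1]])
    # invert radial: xd = x(1+k1 r^2)
    s=cv2.undistortPoints(uv[:,None],M,np.array([c["k1"],0,0,0.]))[:,0]
    z=d[uv[:,1].astype(int),uv[:,0].astype(int)]
    P=np.c_[s*z[:,None],z]
    return (P-np.array(c["t"]))@np.array(c["R"])
def proj(n,X):
    c,f=K(n); P=np.asarray(X,float).reshape(-1,3)@np.array(c["R"]).T+np.array(c["t"])
    s=P[:,:2]/P[:,2:]; s=s*(1+c["k1"]*(s**2).sum(1,keepdims=True))
    return s*f+[c["cx"],c["cy"]]
def snap(n):
    im,d=r.get_image(n); np.savez("/tmp/%s.npz"%n,im=im,d=d); return im,d
E
python3 - <<'E'
from h import *
for n in ("top","side"):
    im,d=snap(n); cv2.imwrite(f"pics/{n}0.png",im[:,:,::-1])
    c,f=K(n); print(n,f,c["k1"],-np.array(c["R"]).T@np.array(c["t"]))
    for t in ("reader","canister","tab","oiler","screwdriver","screw_jar","label"):
        for o in r.regions_of(n,t):
            if o["p"]<.3: continue
            v,u=np.nonzero(o["region"]); ok=d[v,u]>0
            P=pts(n,d,np.c_[u,v][ok]) if ok.any() else np.zeros((1,3))
            print(t,round(o["p"],2),o["extent"],np.median(P,0).round(),np.percentile(P,[2,98],axis=0).round().tolist())
print(r.get_obs())
E
```

```text
pics
top 505.48439256738925 0.0273071043981384 [ 423.55209539  -10.74538248 1752.99464395]
reader 0.81 [284.4, 171.4, 73.2, 79.8] [541. -40.  14.] [[433.0, -151.0, -0.0], [671.0, 59.0, 106.0]]
canister 0.68 [300.4, 125.8, 24.9, 27.5] [773. -19. 135.] [[746.0, -55.0, 14.0], [819.0, 17.0, 145.0]]
canister 0.66 [317.5, 178.8, 16.0, 20.7] [616. -61. 101.] [[593.0, -87.0, 5.0], [656.0, -37.0, 110.0]]
canister 0.66 [333.9, 137.6, 20.5, 21.7] [ 762. -124.   92.] [[743.0, -150.0, 13.0], [792.0, -101.0, 102.0]]
canister 0.59 [365.1, 136.9, 26.7, 28.2] [ 739. -227.  134.] [[710.0, -266.0, 11.0], [781.0, -195.0, 145.0]]
oiler 0.37 [357.6, 186.5, 19.9, 50.9] [ 583. -222.   20.] [[479.0, -244.0, -4.0], [627.0, -188.0, 31.0]]
screwdriver 0.6 [356.4, 188.2, 22.3, 48.1] [ 586. -220.   20.] [[473.0, -242.0, -5.0], [629.0, -186.0, 31.0]]
screw_jar 0.92 [164.6, 240.8, 25.6, 18.7] [413. 418.  78.] [[380.0, 391.0, 20.0], [446.0, 454.0, 87.0]]
label 0.7 [303.3, 127.2, 23.6, 32.1] [772. -22. 135.] [[746.0, -56.0, 25.0], [817.0, 13.0, 145.0]]
label 0.56 [362.5, 139.4, 26.9, 28.0] [ 739. -227.  135.] [[710.0
[... 1668 characters left out ...]
793.0, -93.0, 98.0]]
{'clock': 0.8, 'joint_pos': array([ 8.89572673e-01,  3.12932951e-01,  1.49769643e+00, -1.74097563e-05,
        1.33101463e+00, -2.23370590e-01]), 'qd': array([-0.00164296, -0.00029519,  0.00010967,  0.00076093,  0.00076069,
       -0.00123751]), 'tau': array([-1.49701746e-04, -4.02092636e+01, -2.52404076e+01,  6.93821535e-02,
        3.20021063e-02, -5.26280928e-05]), 'position': array([232.06518952, 470.92817507, 211.00465076]), 'orientation': array([-3.61782249e-06,  2.26930179e-01,  9.73911029e-01, -2.67938950e-05]), 'force': array([ 0.57029472, -0.71904465, -0.4305129 ]), 'wrist_torque': array([-0.00664721,  0.01849291,  0.01779883]), 'finger_gap': 88.19336436853466}
```

Run:
```python
import cv2,numpy as np
a=cv2.imread("pics/top0.png")[115:265,250:400]; b=cv2.imread("pics/side0.png")[115:265,235:385]
cv2.imwrite("pics/c0.png",np.hstack([cv2.resize(x,None,fx=2.6,fy=2.6,interpolation=cv2.INTER_CUBIC)for x in(a,b)]))
# full-res enlarged top of reader
a=cv2.imread("pics/top0.png")[165:255,280:360]
cv2.imwrite("pics/c1.png",cv2.resize(a,None,fx=6.6,fy=6.6,interpolation=cv2.INTER_CUBIC))
```

```text
(no output)
```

View pics/c0.png

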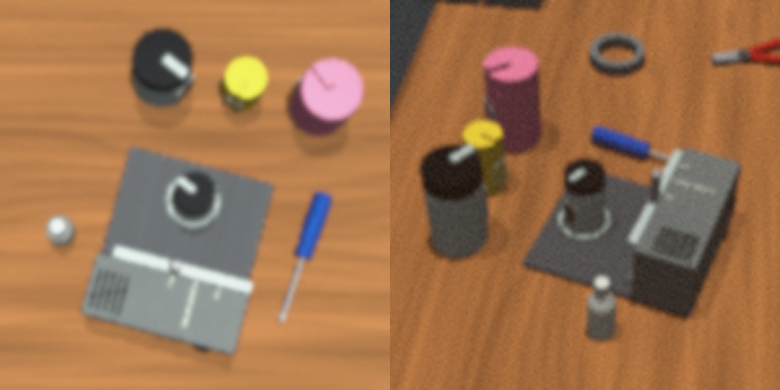

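View pics/c1.png

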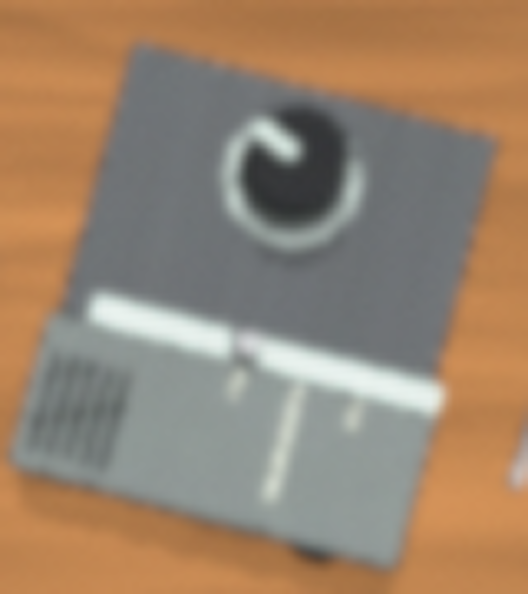

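Top view (right crop): the canister is the small black one in the ring at about (295,150), with its rib pointing up and left. The tab is at (245,347). The ticks run right from it, so the reader's +y is about world -y. Next I'll measure yaw, rib and tab.

```bash
cat > m.py <<'E'
from h import *
def measure(n,im,d,reader=True):
    v,u=np.mgrid[100:300,230:420].reshape(2,-1); ok=d[v,u]>0; u,v=u[ok],v[ok]
    P=pts(n,d,np.c_[u,v]); C=im[v,u].astype(int)
    def box(s): return (P[:,0]>s[0])&(P[:,0]<s[1])&(P[:,1]>s[2])&(P[:,1]<s[3])
    if reader:
        m=box((400,680,-180,90))&(P[:,2]>94)&(P[:,2]<107)&(P[:,0]<560)
        b=cv2.minAreaRect(P[m][:,:2].astype(np.float32)); print(n,"housing",m.sum(),b, np.median(P[m][:,2]))
        m=box((430,580,-60,60))&(P[:,2]>118); print("tab",m.sum(),P[m].mean(0) if m.any() else 0,P[m].max(0) if m.any() else 0)
    m=box((575,660,-100,-20))&(P[:,2]>85)
    lid=P[m]; L=C[m].sum(1); w=lid[L>0.5*(L.max()+np.median(L))]
    k=lid[L<=0.5*(L.max()+np.median(L))]
    c=cv2.minEnclosingCircle(lid[lid[:,2]>92][:,:2].astype(np.float32))
    print("lid",len(lid),lid[:,2].min(),np.median(lid[:,2]),c,"rib",len(w),w.mean(0),"dark",k.mean(0))
    e=w.mean(0)[:2]-np.array(c[0]); print("rib ang via centre",np.degrees(np.arctan2(e[1],e[0])))
    q=np.linalg.svd(w[:,:2]-w[:,:2].mean(0))[2][0]; print("rib pca",np.degrees(np.arctan2(q[1],q[0])))
E
python3 - <<'E'
from m import *
for n in("top","side"):
    z=np.load(f"/tmp/{n}.npz"); measure(n,z["im"],z["d"])
z=np.load("/tmp/top.npz");d=z["d"]
# plate rectangle + ticks on z=100 plane by crop pixel (scale 6.6, offset 280,165)
def at(uv,h):
    c,f=K("top"); M=np.array([[f,0,c["cx"]],[0,f,c["cy"]],[0,0,1]])
    s=cv2.undistortPoints(np.array(uv,float).reshape(-1,1,2),M,np.array([c["k1"],0,0,0.]))[:,0]
    R=np.array(c["R"]); o=-R.T@np.array(c["t"]); g=np.c_[s,np.ones(len(s))]@R
    return o+g*((h-o[2])/g[:,2])[:,None]
px=lambda a:np.array(a,float)/6.6+[280,165]-.5+.5/6.6
print("plate far corners",at(px([[137,42],[498,138]]),8).round(1).tolist())
print("housing corners",at(px([[10,465],[395,572]]),100).round(1).tolist())
print("ticks",at(px([[239,378],[300,388],[358,402]]),100).round(1).tolist())
print("tab",at(px([[246,344]]),138).round(1).tolist())
print("ring centre",at(px([[293,179]]),13).round(1).tolist())
E
```

```text
top housing 1347 ((485.1695251464844, -29.548843383789062), (199.95162963867188, 92.3448715209961), 75.95892333984375) 99.57657726661225
tab 16 [524.40287877 -39.29610387 135.21963602] [530.82249628 -32.56196098 139.42874678]
lid 214 85.14963628669973 102.22645580584 ((619.0673217773438, -63.99293899536133), 27.00295066833496) rib 26 [628.99800574 -53.64942904 106.49566556] dark [617.22900772 -64.73188238 101.49650251]
rib ang via centre 46.16650353729146
rib pca -122.702581808082
side housing 1076 ((485.20001220703125, -23.762481689453125), (203.88461303710938, 91.28084564208984), 75.64679718017578) 98.5022756296679
tab 21 [525.5162747  -31.65152397 130.91352221] [531.47536084 -26.41733883 136.91960496]
lid 187 85.08287884686263 100.54674723401631 ((620.17724609375, -58.62019348144531), 29.216997146606445) rib 18 [628.86287893 -50.35183598 105.20825357] dark [618.11547563 -52.53693341  98.7794968 ]
rib ang via centre 43.59010832956551
rib pca 71.5020482082453
plate far corners [[692.5, 19.2, 8.0], [644.4, -172.0, 8.0]]
housing corners [[466.2, 76.7, 100.0], [416.4, -114.0, 100.0]]
ticks [[510.9, -35.8, 100.0], [506.4, -66.1, 100.0], [499.9, -94.9, 100.0]]
tab [[525.4, -38.4, 138.0]]
ring centre [[620.4, -64.0, 13.0]]
```

Request:
arm_command(series=[[[0,0,-0.125,0.0277,-0.0382,0,0.088],[0,0,-0.125,0.0277,-0.0382,0,0.088],[0,0,-0.125,0.0277,-0.0382,0,0.088],[0,0,-0.125,0.0277,-0.0382,0,0.088],[0,0,-0.125,0.0277,-0.0382,0,0.088],[0,0,-0.125,0.0277,-0.0382,0,0.088],[0,0,-0.125,0.0277,-0.0382,0,0.088],[0,0,-0.125,0.0277,-0.0382,0,0.088]]])

```text
clock: 1.6
position: [456.7, 156.6, 211.7]
orientation: [0.001, 0.677, 0.736, 0.002]
force: [0.3, 0.2, 0.2]
finger_gap: 88.0
```

Request:
arm_command(series=[[[0,0,-0.105,0.025,-0.034,0,0.088],[0,0,-0.105,0.025,-0.034,0,0.088],[0,0,-0.105,0.025,-0.034,0,0.088],[0,0,-0.105,0.025,-0.034,0,0.088],[0,0,-0.105,0.025,-0.034,0,0.088],[0,0,-0.105,0.025,-0.034,0,0.088],[0,0,-0.105,0.013,-0.017,0,0.088],[0,0,0,0,0,0,0.088]]])

```text
clock: 2.4
position: [626.7, -80.5, 210.6]
orientation: [0.002, 0.905, 0.425, 0.001]
force: [0.3, 1.6, -1.1]
finger_gap: 88.2
```

Request:
arm_command(series=[[[0,0,0,-0.007,0.017,0,0.088],[0,0,0,0,0,0,0.088],[0,0,0,0,0,-0.03,0.088],[0,0,0,0,0,-0.02,0.088],[0,0,0,0,0,0,0.088]]])

```text
clock: 2.9
position: [618.6, -61.3, 160.2]
orientation: [0.002, 0.903, 0.43, 0.002]
force: [0.2, 0.1, 0.9]
finger_gap: 88.0
```

```bash
python3 -c "
from h import *
o=r.get_obs();print(o['position'],o['orientation'],o['joint_pos'])
im,d=snap('top');cv2.imwrite('pics/t1.png',cv2.resize(im[165:255,280:360,::-1],None,fx=4,fy=4,interpolation=3))"
```

```text
[618.63779072 -61.34424003 160.18623154] [0.00227595 0.9026314  0.43040506 0.00169286] [-2.86513957e-01  5.62310697e-01  1.26044138e+00 -1.16440904e-03
  1.31328062e+00  3.94688997e-01]
```

Request:
arm_command(series=[[[0,0,0,0.001,-0.002,-0.03,0.088],[0,0,0,0,0,-0.03,0.088],[0,0,0,0,0,-0.014,0.088],[0,0,0,0,0,0,0.088]]])

```text
clock: 3.35
position: [622.6, -63.7, 92.0]
orientation: [0.006, 0.902, 0.432, 0.006]
force: [0.2, -0.3, 0.5]
finger_gap: 87.9
```

Request:
arm_command(series=[[[0,0,0,-0.003,0,-0.006,0.088],[0,0,0,0,0,0,0.088]]])

```text
clock: 3.55
position: [620.6, -63.9, 88.4]
orientation: [0.007, 0.902, 0.433, 0.007]
force: [-1.3, -0.6, 0.1]
finger_gap: 87.7
```

```bash
cat > st.py <<'E'
from h import *
from scipy.spatial.transform import Rotation as Ro
o=r.get_obs();q=o['orientation'];R=Ro.from_quat([*q[1:],q[0]])
M=R.as_matrix(); z=M[:,2]
print(o['clock'],o['position'].round(1),"force",o['force'].round(1),"gap",o['finger_gap'].round(1),"jaw yaw",np.degrees(np.arctan2(M[1,1],M[0,1])).round(1))
print("rotvec to upright",np.cross(z,[0,0,-1]).round(4))
E
python3 st.py
```

```text
Traceback (most recent call last):
  File "st.py", line 5, in <module>
    print(o['clock'],o['position'].round(1),"force",o['force'].round(1),"gap",o['finger_gap'].round(1),"jaw yaw",np.degrees(np.arctan2(M[1,1],M[0,1])).round(1))
                                                                              ^^^^^^^^^^^^^^^^^^^^^
AttributeError: 'float' object has no attribute 'round'
```

```bash
sed -i "s/o\['finger_gap'\].round(1)/round(o['finger_gap'],1)/" st.py; python3 st.py
```

```text
3.55 [620.6 -63.9  88.4] force [-1.3 -0.6  0.1] gap 87.7 jaw yaw -38.7
rotvec to upright [0.007  0.0196 0.    ]
```

Request:
arm_command(series=[[[0.007,0.0196,0,-0.001,0,-0.003,0.088],[0,0,0,0,0,0,0.088],[0,0,0,0,0,0,0.04],[0,0,0,0,0,0,0.04],[0,0,0,0,0,0,0.04],[0,0,0,0,0,0,0.04],[0,0,0,0,0,0,0.04]]], squeeze=15)

```text
clock: 4.25
position: [620.9, -64.3, 88.2]
orientation: [0.001, 0.902, 0.433, 0.001]
force: [0.2, 0.2, -1.0]
finger_gap: 49.8
```

```bash
python3 st.py
```

```text
4.25 [620.9 -64.3  88.2] force [ 0.2  0.2 -1. ] gap 49.8 jaw yaw -38.7
rotvec to upright [0.0008 0.0029 0.    ]
```

Request:
arm_command(series=[[[0,0,0,0,0,0,0.04],[0,0,0,0,0,0,0.04]]])

```text
clock: 4.45
position: [620.8, -64.3, 88.2]
orientation: [0.001, 0.902, 0.433, 0.001]
force: [0.5, 0.3, 0.2]
finger_gap: 39.6
```

```bash
python3 -c "
from h import *
ims=[]
for n,s in(('top',np.s_[140:260,260:380]),('side',np.s_[110:260,230:380])):
    im,d=snap(n); ims.append(cv2.resize(im[s][:,:,::-1],(400,400),interpolation=3))
    print(proj(n,[[620,-64,80],[620,-64,103]]))
cv2.imwrite('pics/t2.png',np.hstack(ims))"; python3 st.py
```

```text
[[324.61813751 189.55468345]
 [324.85074169 188.74220552]]
[[309.61426411 184.43287308]
 [309.61281017 179.64592193]]
4.55 [620.8 -64.3  88.3] force [-1.3  0.4 -0.3] gap 40.6 jaw yaw -38.7
rotvec to upright [0.0008 0.0028 0.    ]
```

View pics/t2.png

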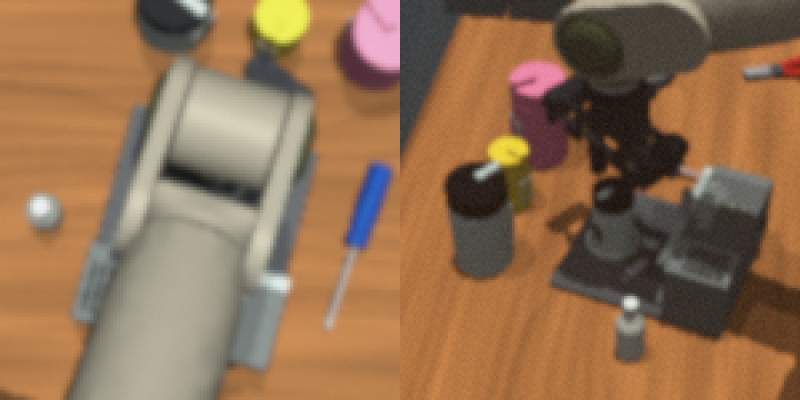

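```bash
python3 -c "
from h import *
z=np.load('/tmp/side.npz');d=z['d'];im=z['im']
for v in range(140,200,4): print(v,[(tuple(int(i) for i in pts('side',d,[[u,v]])[0]) if d[v,u] else 0) for u in range(296,340,6)])
cv2.imwrite('pics/t3.png',cv2.resize(im[120:210,270:360,::-1],(600,600),interpolation=3))
"; python3 st.py
```

```text
140 [(673, -122, 221), (633, -3, 319), (614, 4, 327), (597, 5, 330), (587, -58, 281), (597, -394, 17), (574, -421, -1), (549, -427, -2)]
144 [(670, -103, 220), (639, -38, 275), (620, -31, 283), (602, -32, 285), (585, -46, 275), (568, -60, 266), (572, -401, -6), (547, -406, -7)]
148 [(673, -118, 190), (638, -29, 267), (619, -23, 274), (601, -29, 272), (584, -41, 264), (593, -365, -1), (569, -368, 0), (544, -370, 0)]
152 [(664, -65, 218), (641, -46, 236), (617, -13, 267), (600, -20, 263), (584, -40, 249), (591, -342, -3), (566, -347, -4), (542, -349, -3)]
156 [(664, -64, 202), (641, -47, 219), (620, -33, 234), (600, -20, 248), (583, -39, 234), (588, -319, -4), (564, -322, -4), (540, -323, -2)]
160 [(662, -53, 195), (646, -71, 181), (620, -34, 217), (600, -18, 233), (583, -35, 221), (564, -34, 223), (546, -41, 219), (537, -294, 1)]
164 [(699, -246, 2), (646, -70, 165), (653, -258, -2), (599, -14, 220), (583, -41, 199), (562, -16, 224), (544, -19, 222), (535, -270, 1)]
168 [(697, -230, -4), (646, -70, 147), (618, -14, 201), (599, -18, 200), (578, 0, 219), (560, -1, 220), (542, -8, 217), 
[... 375 characters left out ...]
, (573, -176, -1), (550, -180, -1), (527, -183, -1)]
184 [(682, -141, -2), (643, -43, 99), (622, -42, 103), (603, -49, 98), (592, -144, 6), (570, -157, -2), (548, -156, 0), (521, -27, 131)]
188 [(678, -118, -1), (643, -46, 76), (620, -31, 94), (601, -38, 91), (589, -121, 9), (568, -128, 4), (545, -129, 6), (520, -32, 108)]
192 [(676, -102, -5), (643, -40, 63), (621, -31, 75), (601, -41, 68), (587, -101, 8), (565, -103, 10), (543, -108, 7), (519, -23, 99)]
196 [(671, -77, 0), (643, -39, 44), (621, -35, 51), (600, -37, 52), (585, -88, 1), (563, -86, 6), (537, -13, 87), (517, -9, 94)]
4.55 [620.8 -64.3  88.3] force [-1.3  0.4 -0.3] gap 40.6 jaw yaw -38.7
rotvec to upright [0.0008 0.0028 0.    ]
```

View pics/t3.png

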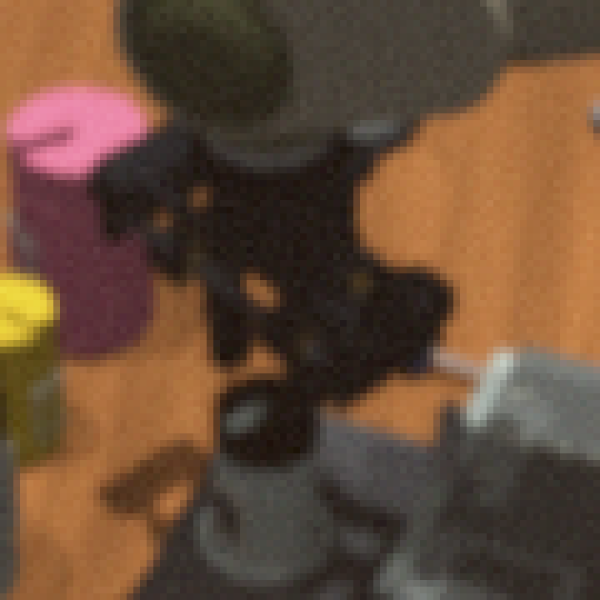

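The fingers closed past 54 mm with no force, and the side view puts their tips at about z 120, above the lid at 103. The reported TCP z of 88 therefore disagrees with the picture by roughly 40 mm. I'll open and measure the tips again.

Request:
arm_command(series=[[[0,0,0,0,0,0,0.088],[0,0,0,0,0,0,0.088],[0,0,0,0,0,0,0.088],[0,0,0,0,0,0,0.088],[0,0,0,0,0,0,0.088],[0,0,0,0,0,0,0.088]]])

```text
clock: 5.15
position: [620.8, -64.3, 88.2]
orientation: [0.001, 0.902, 0.433, 0.001]
force: [1.2, -0.3, -0.6]
finger_gap: 85.9
```

```bash
cat > tips.py <<'E'
from h import *
im,d=snap('side')
v,u=np.mgrid[120:215,270:345].reshape(2,-1); ok=d[v,u]>0;u,v=u[ok],v[ok]
P=pts('side',d,np.c_[u,v])
o=r.get_obs();p=o['position']
m=(np.hypot(P[:,0]-p[0],P[:,1]-p[1])<75)&(P[:,2]>60)
Q=P[m]; 
for lo in range(70,270,10):
    s=Q[(Q[:,2]>=lo)&(Q[:,2]<lo+10)]
    if len(s): print(lo,len(s),"x",np.percentile(s[:,0],[2,25,50,75,98]).round(),"y",np.percentile(s[:,1],[2,50,98]).round())
E
python3 tips.py; python3 st.py
```

```text
70 37 x [594. 602. 615. 632. 644.] y [-57. -37. -31.]
80 25 x [597. 608. 618. 629. 642.] y [-45. -36. -30.]
90 62 x [596. 605. 618. 630. 644.] y [-82. -44. -31.]
100 106 x [597. 612. 621. 631. 644.] y [-81. -54. -34.]
110 14 x [576. 590. 652. 659. 666.] y [-93. -84. -18.]
120 26 x [571. 583. 649. 658. 668.] y [-96. -82. -18.]
130 35 x [570. 579. 590. 656. 668.] y [-91. -27. -17.]
140 19 x [572. 650. 658. 664. 670.] y [-92. -84. -16.]
150 16 x [603. 655. 659. 663. 669.] y [-94. -86. -38.]
160 9 x [653. 655. 665. 666. 669.] y [-96. -87. -83.]
170 7 x [654. 657. 659. 660. 662.] y [-96. -93. -90.]
180 17 x [595. 662. 668. 679. 692.] y [-89. -70.   2.]
190 92 x [589. 613. 639. 667. 690.] y [-80. -47.   1.]
200 65 x [572. 595. 668. 681. 692.] y [-113.  -77.    3.]
210 120 x [558. 583. 614. 665. 691.] y [-106.  -41.   -9.]
220 150 x [555. 586. 610. 667. 687.] y [-112.  -39.   -6.]
230 57 x [576. 589. 607. 624. 645.] y [-52. -34. -20.]
240 40 x [576. 584. 596. 622. 643.] y [-53. -37. -20.]
250 32 x [575. 585. 592. 600. 642.] y [-53. -32. -16.]
260 101 x [569. 582. 601. 615. 646.] y [-68. -30. -10.]
5.2 [620.8 -64.3  88.2] force [ 0.4 -0.2 -0.1] gap 87.5 jaw yaw -38.7
rotvec to upright [0.0008 0.0028 0.    ]
```

Request:
arm_command(series=[[[0,0,0,0,0,-0.015,0.088],[0,0,0,0,0,-0.012,0.088],[0,0,0,0,0,0,0.088]]])

```text
clock: 5.5
position: [621.0, -64.3, 60.5]
orientation: [0.001, 0.902, 0.433, 0.001]
force: [0.3, -0.2, -0.4]
finger_gap: 88.0
```

```bash
python3 tips.py; python3 st.py
```

```text
70 35 x [596. 603. 618. 628. 644.] y [-50. -36. -29.]
80 36 x [588. 608. 621. 636. 665.] y [-93. -36. -25.]
90 87 x [573. 602. 615. 638. 665.] y [-88. -44. -17.]
100 116 x [571. 613. 624. 636. 670.] y [-89. -53. -18.]
110 29 x [569. 586. 654. 660. 671.] y [-92. -85. -16.]
120 7 x [654. 657. 663. 665. 670.] y [-90. -84. -83.]
130 12 x [652. 657. 661. 666. 670.] y [-100.  -86.  -82.]
140 5 x [657. 657. 660. 661. 663.] y [-96. -95. -90.]
150 13 x [591. 660. 666. 677. 686.] y [-93. -73.   4.]
160 81 x [580. 620. 647. 668. 694.] y [-82. -52.   0.]
170 64 x [580. 612. 671. 682. 693.] y [-112.  -77.    2.]
180 71 x [567. 591. 631. 667. 692.] y [-104.  -44.  -10.]
190 176 x [558. 582. 614. 670. 690.] y [-111.  -41.   -7.]
200 57 x [575. 589. 606. 624. 646.] y [-53. -34. -21.]
210 41 x [576. 587. 600. 624. 643.] y [-52. -36. -21.]
220 26 x [576. 584. 589. 595. 602.] y [-50. -34. -20.]
230 75 x [571. 581. 600. 620. 650.] y [-64. -31. -11.]
240 107 x [575. 591. 608. 625. 651.] y [-66. -30. -13.]
250 65 x [584. 597. 613. 635. 651.] y [-54. -35. -25.]
260 16 x [596. 604. 614. 624. 631.] y [-33. -26. -22.]
5.55 [621.4 -64.4  61.4] force [-0.1 -0.5 -0.6] gap 88.1 jaw yaw -38.7
rotvec to upright [0.0013 0.0047 0.    ]
```

Request:
arm_command(series=[[[0,0.004,0,-0.001,0,-0.009,0.088],[0,0,0,0,0,0,0.05],[0,0,0,0,0,0,0.05],[0,0,0,0,0,0,0.05],[0,0,0,0,0,0,0.05],[0,0,0,0,0,0,0.05],[0,0,0,0,0,0,0.05]]], squeeze=12)

```text
clock: 6.25
position: [621.0, -64.6, 53.2]
orientation: [0.001, 0.902, 0.433, 0.001]
force: [0.2, 0.6, -1.9]
finger_gap: 53.9
```

```bash
python3 st.py
```

```text
6.25 [621.  -64.6  53.2] force [ 0.2  0.6 -1.9] gap 53.9 jaw yaw -38.7
rotvec to upright [0.0019 0.0025 0.    ]
```

Request:
arm_command(series=[[[0,0,0.14,0,0,0,0.05],[0,0,0.14,0,0,0,0.05],[0,0,0.14,0,0,0,0.05],[0,0,0.14,0,0,0,0.05],[0,0,0.14,0,0,0,0.05],[0,0,0.14,0,0,0,0.05],[0,0,0.14,0,0,0,0.05],[0,0,0,0,0,0,0.05]]])

```text
clock: 7.05
position: [621.4, -65.1, 53.2]
orientation: [0.002, 0.576, 0.817, 0.002]
force: [0.5, -0.9, -1.2]
finger_gap: 53.7
```

```bash
python3 st.py
```

```text
7.05 [621.4 -65.1  53.2] force [ 0.5 -0.9 -1.2] gap 53.7 jaw yaw 19.6
rotvec to upright [-0.0009  0.0045  0.    ]
```

58° so far; about 56° to go.

Request:
arm_command(series=[[[0,0.004,0.14,0,0,0,0.05],[0,0,0.14,0,0,0,0.05],[0,0,0.14,0,0,0,0.05],[0,0,0.14,0,0,0,0.05],[0,0,0.14,0,0,0,0.05],[0,0,0.14,0,0,0,0.05],[0,0,0.08,0,0,0,0.05],[0,0,0,0,0,0,0.05]]])

```text
clock: 7.85
position: [622.0, -64.5, 53.2]
orientation: [0.0, 0.152, 0.988, 0.001]
force: [-0.1, -0.7, -0.9]
finger_gap: 53.6
```

```bash
python3 st.py
```

```text
7.85 [622.  -64.5  53.2] force [-0.1 -0.7 -0.9] gap 53.6 jaw yaw 72.5
rotvec to upright [-0.0028  0.0008  0.    ]
```

Request:
arm_command(series=[[[0,0,0,0,0,0,0.088],[0,0,0,0,0,0,0.088],[0,0,0,0,0,0,0.088],[0,0,0,0,0,0,0.088],[0,0,0,0,0,0,0.088],[0,0,0,0,0,0.04,0.088],[0,0,0,0,0,0.045,0.088],[0,0,0,0,0,0.045,0.088]]])

```text
clock: 8.65
position: [618.4, -63.7, 180.7]
orientation: [-0.006, 0.159, 0.987, 0.002]
force: [0.2, -0.2, 0.2]
finger_gap: 88.0
```

Request:
arm_command(series=[[[0,0,0,-0.02,0.045,0,0.088],[0,0,0,-0.02,0.045,0,0.088],[0,0,0,-0.02,0.045,0,0.088],[0,0,0,-0.02,0.045,0,0.088],[0,0,0,-0.02,0.045,0,0.088],[0,0,0,-0.02,0.045,0,0.088],[0,0,0,0,0,0,0.088]]])

```text
clock: 9.35
position: [496.3, 210.8, 189.3]
orientation: [0.002, 0.162, 0.987, 0.002]
force: [-0.1, -1.1, 0.1]
finger_gap: 88.3
```

```bash
python3 st.py
python3 - <<'E'
from m import *
ims=[]
for n in("top","side"):
    im,d=snap(n); measure(n,im,d)
    s=np.s_[165:255,280:370] if n=="top" else np.s_[150:240,265:355]
    ims.append(cv2.resize(im[s][:,:,::-1],(400,400),interpolation=3))
cv2.imwrite('pics/t4.png',np.hstack(ims))
E
```

```text
9.35 [496.3 210.8 189.3] force [-0.1 -1.1  0.1] gap 88.3 jaw yaw 71.3
rotvec to upright [-0.0041  0.0044  0.    ]
top housing 1333 ((485.51531982421875, -29.626052856445312), (199.81375122070312, 92.97278594970703), 75.84783935546875) 99.53901152594
tab 16 [524.34323281 -39.2884797  136.21650315] [531.05830714 -32.39873069 142.05294163]
lid 212 85.22867952543315 102.25542291637996 ((617.5435180664062, -66.00340270996094), 26.645999908447266) rib 25 [605.58736278 -63.51961547 105.9772595 ] dark [618.29512914 -66.20387141 101.83356081]
rib ang via centre 168.26422489990782
rib pca -74.84515669517461
side housing 140 ((488.1566162109375, 33.20261764526367), (90.44319915771484, 69.85826873779297), 75.69070434570312) 98.24071556102541
tab 0 0 0
lid 183 85.19694293150485 100.49518782160615 ((615.8150634765625, -61.83283615112305), 29.99811553955078) rib 22 [604.47715929 -60.23158553 104.7342594 ] dark [619.02417746 -53.29966917  98.56634747]
rib ang via centre 171.96129008756895
rib pca 142.64540563379066
```

View pics/t4.png

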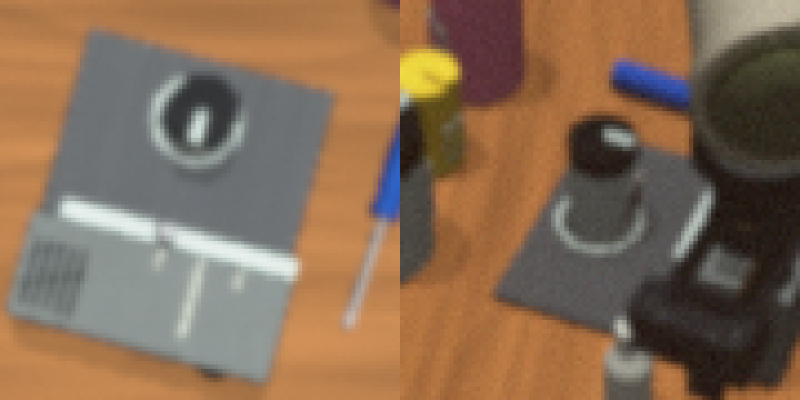

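The rib now points at the shutter. I'll refine its angle with an intensity-weighted fit of the before and after pictures.

Run:
```python
from h import *
def rib(n,im,c0):
    xs=np.arange(-34,34.1,.5); X,Y=np.meshgrid(xs,xs)
    P=np.c_[X.ravel()+c0[0],Y.ravel()+c0[1],np.full(X.size,107)]
    uv=proj(n,P).astype(np.float32)
    g=cv2.remap(cv2.cvtColor(im,cv2.COLOR_RGB2GRAY).astype(np.float32),uv[:,0],uv[:,1],cv2.INTER_LINEAR).reshape(X.shape)
    # fit lid centre, rib angle, brightness with a blurred model
    from scipy.optimize import least_squares
    def res(p):
        x,y,a,b,k,s=p; u=(X-x)*np.cos(a)+(Y-y)*np.sin(a); w=-(X-x)*np.sin(a)+(Y-y)*np.cos(a)
        sg=lambda t:1/(1+np.exp(-t/s))
        m=k+b*sg(u-3)*sg(26-u)*sg(w+4)*sg(4-w)
        return (m-g)[np.hypot(X-x,Y-y)<21] if 0 else ((m-g)*(1/(1+np.exp((np.hypot(X-x,Y-y)-21)/1)))).ravel()
    best=min((least_squares(res,[0,0,np.radians(a),150,30,1.5],bounds=([-6,-6,-9,20,0,.5],[6,6,9,400,120,4])) for a in range(-150,181,30)),key=lambda q:q.cost)
    print(n,best.x[:2].round(1),np.degrees(best.x[2]).round(1)%360,best.x[3:].round(1),best.cost)
rib("top",cv2.imread("pics/top0.png")[:,:,::-1].copy(),(619,-64)); rib("side",cv2.imread("pics/side0.png")[:,:,::-1].copy(),(619,-64))
for n in("top","side"): rib(n,np.load(f"/tmp/{n}.npz")["im"],(618,-65))
```

```text
top [ 0.8 -0.3] 51.0 [259.5  54.6   2.7] 58404.841606665745
side [-0.2  5.7] 44.1 [212.9  40.2   3. ] 272060.0265724641
top [ 1.7 -0.8] 163.2 [250.2  54.2   2.6] 55242.288776800655
side [0.2 6. ] 176.9 [272.7  37.7   3.8] 264838.4697023056
```

Request:
arm_command(series=[[[0,0,0.02,0.005,-0.042,0,0.06],[0,0,0.02,0.005,-0.042,0,0.06],[0,0,0.02,0.005,-0.042,0,0.06],[0,0,0.02,0.005,-0.042,0,0.06],[0.004,0,0,0.005,-0.042,0,0.06],[0,0,0,0.004,-0.03,0,0.06],[0,0,0,0,0,0,0.06]]])

```text
clock: 10.15
position: [528.7, -51.7, 188.7]
orientation: [0.003, 0.128, 0.992, 0.003]
force: [-0.5, 0.5, -0.6]
finger_gap: 60.2
```

```bash
python3 st.py
```

```text
10.15 [528.7 -51.7 188.7] force [-0.5  0.5 -0.6] gap 60.2 jaw yaw 75.3
rotvec to upright [-0.0054  0.006   0.    ]
```

Request:
arm_command(series=[[[-0.005,0.006,0.01,-0.0035,0.0125,0,0.06],[0,0,0,0,0,0,0.06],[0,0,0,0,0,-0.02,0.06],[0,0,0,0,0,-0.015,0.06],[0,0,0,0,0,0,0.06]]])

```text
clock: 10.65
position: [524.6, -36.7, 153.2]
orientation: [0.0, 0.123, 0.992, 0.0]
force: [-0.9, -0.6, -0.2]
finger_gap: 60.0
```

```bash
python3 st.py
python3 - <<'E'
from h import *
im,d=snap('side'); cv2.imwrite('pics/t5.png',cv2.resize(im[140:240,280:380,::-1],(600,600),interpolation=3))
v,u=np.mgrid[130:230,290:380].reshape(2,-1); ok=d[v,u]>0; P=pts('side',d,np.c_[u,v][ok])
m=(np.hypot(P[:,0]-525,P[:,1]+39)<60)&(P[:,2]>85)
for lo in range(90,240,10):
    s=P[m&(P[:,2]>=lo)&(P[:,2]<lo+10)]
    if len(s): print(lo,len(s),"x",np.percentile(s[:,0],[2,50,98]).round(),"y",np.percentile(s[:,1],[2,25,50,75,98]).round())
print("tip px",proj('side',[[525,-39,138],[525,-39,100]]))
E
```

```text
10.65 [524.6 -36.7 153.2] force [-0.9 -0.6 -0.2] gap 60.0 jaw yaw 75.9
rotvec to upright [-0.      0.0002  0.    ]
90 262 x [469. 498. 529.] y [-86. -48. -27.  -7.  15.]
100 63 x [472. 497. 529.] y [-84. -53. -32. -16.  18.]
110 8 x [521. 526. 531.] y [-31. -30. -28. -27. -25.]
120 7 x [522. 527. 531.] y [-34. -30. -29. -28. -26.]
130 13 x [520. 525. 529.] y [-41. -37. -31. -29. -27.]
180 10 x [522. 532. 543.] y [-1.  7.  9. 11. 12.]
190 16 x [509. 532. 542.] y [-50.   9.  11.  11.  13.]
200 8 x [525. 537. 544.] y [ 8. 10. 12. 13. 14.]
210 2 x [513. 518. 523.] y [-67. -66. -64. -63. -62.]
220 6 x [505. 515. 524.] y [-73. -70. -67. -64. -62.]
230 2 x [502. 504. 505.] y [-75. -73. -72. -70. -69.]
tip px [[337.32729888 180.10029728]
 [336.73117967 188.24092987]]
```

View pics/t5.png

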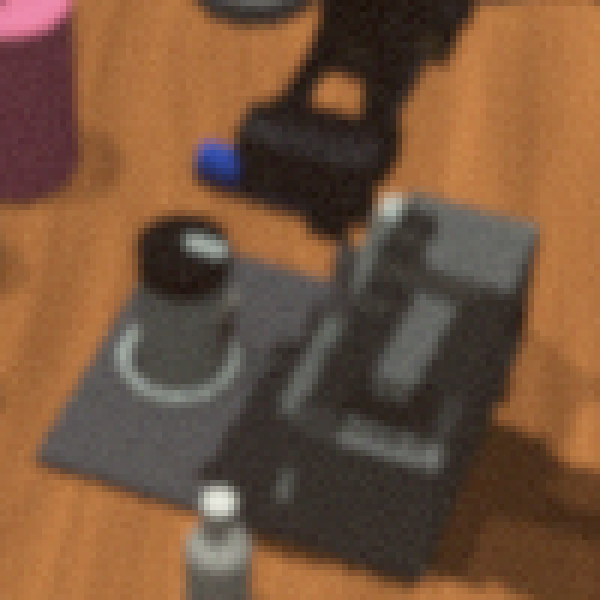

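Request:
arm_command(series=[[[0,0,0,0,-0.001,-0.03,0.06],[0,0,0,0,0,-0.025,0.06],[0,0,0,0,0,-0.01,0.06],[0,0,0,0,0,0,0.06]]])

```text
clock: 11.1
position: [527.1, -36.1, 91.6]
orientation: [0.004, 0.121, 0.993, -0.001]
force: [-0.2, -0.3, 0.5]
finger_gap: 60.1
```

```bash
python3 st.py
```

```text
11.1 [527.1 -36.1  91.6] force [-0.2 -0.3  0.5] gap 60.1 jaw yaw 76.1
rotvec to upright [0.0025 0.0083 0.    ]
```

Request:
arm_command(series=[[[0.002,0.008,0,-0.002,-0.002,-0.008,0.06],[0,0,0,0,0,0,0.06],[0,0,0,0,0,0,0.005],[0,0,0,0,0,0,0.005],[0,0,0,0,0,0,0.005],[0,0,0,0,0,0,0.005],[0,0,0,0,0,0,0.005],[0,0,0,0,0,0,0.005]]], squeeze=25)

```text
clock: 11.9
position: [527.2, -38.5, 87.5]
orientation: [0.003, 0.121, 0.993, -0.001]
force: [-0.1, 1.2, -0.5]
finger_gap: 14.1
```

```bash
python3 st.py
```

```text
11.9 [527.2 -38.5  87.5] force [-0.1  1.2 -0.5] gap 14.1 jaw yaw 76.1
rotvec to upright [0.0022 0.0062 0.    ]
```

Request:
arm_command(series=[[[0,0,0,-0.0012,-0.005,0,0.005],[0,0,0,-0.0012,-0.005,0,0.005],[0,0,0,-0.0012,-0.005,0,0.005],[0,0,0,-0.0012,-0.005,0,0.005],[0,0,0,-0.0012,-0.005,0,0.005],[0,0,0,0,0,0,0.005]]])

```text
clock: 12.5
position: [521.3, -61.6, 87.5]
orientation: [0.004, 0.121, 0.993, 0.003]
force: [2.4, 6.1, -1.0]
finger_gap: 14.0
```

```bash
python3 st.py
```

```text
12.5 [521.3 -61.6  87.5] force [ 2.4  6.1 -1. ] gap 14.0 jaw yaw 76.1
rotvec to upright [-0.0054  0.0082  0.    ]
```

Request:
arm_command(series=[[[0,0,0,-0.001,-0.004,0,0.005],[0,0,0,-0.0005,-0.0025,0,0.005],[0,0,0,0,0,0,0.005],[0,0,0,0,0,0,0.005]]])

```text
clock: 12.9
position: [520.2, -66.3, 87.5]
orientation: [0.004, 0.121, 0.993, 0.006]
force: [2.8, 6.7, -0.2]
finger_gap: 13.8
```

```bash
python3 st.py
python3 - <<'E'
from h import *
ims=[]
for n in('top','side'):
    im,d=snap(n); s=np.s_[170:250,285:365] if n=='top' else np.s_[150:230,290:370]
    ims.append(cv2.resize(im[s][:,:,::-1],(400,400),interpolation=3))
    v,u=np.mgrid[130:240,280:380].reshape(2,-1); ok=d[v,u]>0; P=pts(n,d,np.c_[u,v][ok])
    m=(np.hypot(P[:,0]-518,P[:,1]+67)<50)&(P[:,2]>104)&(P[:,2]<150); Q=P[m]
    print(n,len(Q),[ (lo,len(s),s[:,:2].mean(0).round(),s[:,1].max().round()) for lo in range(104,150,8) for s in [Q[(Q[:,2]>=lo)&(Q[:,2]<lo+8)]] if len(s)])
cv2.imwrite('pics/t6.png',np.hstack(ims))
E
```

```text
12.9 [520.2 -66.3  87.5] force [ 2.8  6.7 -0.2] gap 13.8 jaw yaw 76.1
rotvec to upright [-0.0112  0.0101  0.    ]
top 7 [(104, 7, array([487., -44.]), np.float64(-23.0))]
side 0 []
```

View pics/t6.png

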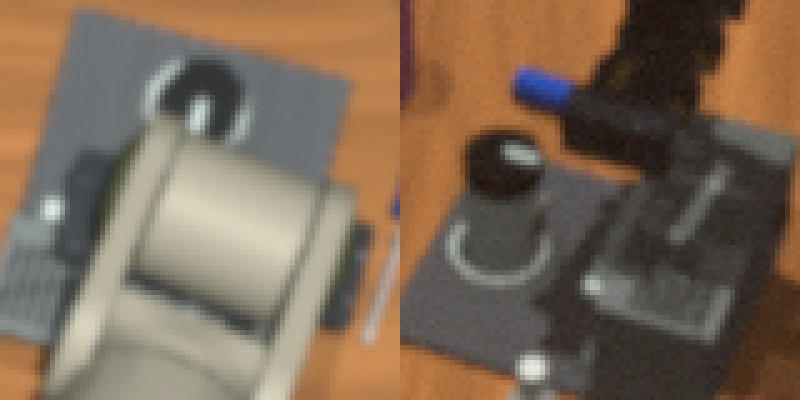

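Request:
arm_command(series=[[[0,0,0,-0.0005,-0.002,0,0.005],[0,0,0,0,0,0,0.005],[0,0,0,0,0,0,0.005],[0,0,0,0,0,0,0.005]]])

```text
clock: 13.4
position: [520.2, -66.2, 87.5]
orientation: [0.005, 0.121, 0.993, 0.009]
force: [2.8, 6.8, -0.5]
finger_gap: 13.9
```

```bash
python3 st.py
python3 - <<'E'
from m import *
im,d=snap("top")
for n in ("top","side"):
    im,d=snap(n)
    for t in("oiler","screwdriver","canister"):
        for o in r.regions_of(n,t):
            if o["p"]<.3: continue
            v,u=np.nonzero(o["region"]); ok=d[v,u]>0
            print(n,t,round(o["p"],2),np.median(pts(n,d,np.c_[u,v][ok]),0).round())
E
python3 st.py
```

```text
13.4 [520.2 -66.2  87.5] force [ 2.8  6.8 -0.5] gap 13.9 jaw yaw 76.1
rotvec to upright [-0.0161  0.0122  0.    ]
top oiler 0.62 [571. 108.  67.]
top screwdriver 0.49 [ 585. -222.   23.]
top canister 0.89 [ 741. -227.  134.]
top canister 0.82 [773. -19. 135.]
top canister 0.64 [ 762. -126.   92.]
top canister 0.48 [619. -68. 103.]
side oiler 0.49 [573. 126.  53.]
side screwdriver 0.43 [ 611. -218.   20.]
side canister 0.87 [ 759. -107.   86.]
side canister 0.81 [ 741. -199.   99.]
side canister 0.71 [777.  11. 102.]
side canister 0.67 [614. -41.  77.]
13.85 [520.2 -66.2  87.5] force [ 3.2  6.5 -0.3] gap 13.7 jaw yaw 76.1
rotvec to upright [-0.0161  0.0123  0.    ]
```

```bash
python3 -c "
from h import *
r.close_job()"
```

```text
the job is handed in; nothing more can be done
```

I turned the canister so its label faces the window and let go of it. I then gripped the shutter tab, slid it to about half open, and handed the job in at 13.85 s while still holding it.

**Canister:** I turned it about 111°. A fit to the top picture afterwards put the rib at 163°, and the reader's x axis is at 166°, so it is off by about 3° (limit about 14°). The lid centre was about 3 mm from the nest centre. The coarser side-view fit gave 177°, an error of about 11°. I trusted the top view because its before-and-after change matched the turn I made.

**Shutter:** The tool travelled 28.7 mm along the slide from where I gripped the tab. The spring pushed back with about 7 N, against roughly 8 N expected at half open. The grip was steady at a 14 mm gap, and the position did not change in the last half second. I could not see the tab behind the fingers, so the opening comes from the tool's travel and the force, not from a picture.

**Disagreements:**
- **Tool height:** the reported height was about 35 mm below where the cameras showed the fingertips. My first attempt to grip the canister closed on air above its lid, and after that I took heights from the pictures.
- **Tool tilt:** the tool tilted about 0.02 rad while holding against the spring. I estimate this shifts the tab by less than 1 mm.

**Bystanders:** In the final pictures the oiler was where it had been at the start. The top view showed the screwdriver unmoved. The side view put it about 20 mm off, where the gripper partly hides it. I did not re-check the jar, tape, meter or pliers, but the arm never worked near them.

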